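Refit a signal tower with new light elements

TASK

Refit the signal tower on the bench: twist its bayonet cap a quarter turn anticlockwise to unlock it, lift it off and stand it upright in the parts tray, then unlock and lift off the old light element in the same way and stand it upright in the tray too. Stack all the new light elements that stand on the bench on the tower, one on another, each set down with its marks a quarter turn anticlockwise of in-line and turned clockwise to its stop so that it locks onto the one below, and last lock the cap on top in the same way, so that the tower stands straight with all marks in line. Leave the old element in the tray and do not disturb the multimeter, the carton and the screwdriver.

Things in the scene. Friction and masses are not known exactly. Their poses are not given: they have to be found in the camera images.
- tower_seat (a point): signal tower base, screwed to the bench: foot disc 96 mm across, 24 mm pole, module 58 mm in diameter. Point: on its axis in the flat top shoulder, 74 mm above the bench, z up. On the shoulder a neck, 32 mm across, 12 mm high, with two white lugs toward +x and -x (each 85 degrees wide, out to 24 mm radius, 5.5 mm above the shoulder). White ribs outside mark +x and -x. Half a turn looks the same
- cap_center (a point): dark grey round cap, 58 mm in diameter, 42 mm high, sides straight up to 33 mm then tapering, 0.07 kg; starts locked on the old light element. Point: on its axis, half-way up (21 mm above its lower edge), z up when upright. Its x runs through its two tabs, marked by white ribs outside and a white bar on top. Half a turn looks the same. Only light friction opposes turning
- cap_edge (a point): centre of the cap's lower edge. Bayonet of cap and elements: below is a 14 mm deep, 52 mm wide socket with two inward tabs (35 degrees wide, to 18.5 mm radius) on its x. Locked when its x is in line with the x of the part below and against its stop (give or take 2 degrees, clockwise from above). Turned 65 to 115 degrees anticlockwise from locked it lifts off or goes on. Play: 2 mm sideways, 1.5 mm up
- old_center (a point): the old light element: the one that is on the tower at the start, locked on the base and carrying the cap; in shape, size, mass and point just like light element 1
- tray_in (a point): shallow aluminium parts tray with black lining, fixed on the bench: 140 (x) x 220 (y) mm outside, lip 3 mm thick and 10 mm above the bench; point at the centre of its inner floor, 3 mm above the bench, z up
- light1_center (a point): light element 1 (None if absent; all are alike): cylinder 58 mm in diameter, grey foot, milky white lens, 0.12 kg. Point: on its axis, 28 mm above its lower edge, z up. Lower edge to top shoulder 56 mm (so each locked one raises the tower 56 mm), then a neck with lugs like the base's (68 mm in all). Socket below like the cap's. Tabs, lugs and white ribs lie on its x. Half a turn looks the same
- light2_center (a point): light element 2, just like element 1 in shape, size, mass and point (None if absent); stands upright on the bench at the start
- light3_center (a point): light element 3, just like element 1 in shape, size, mass and point (None if absent); stands upright on the bench at the start
- light4_center (a point): light element 4, just like element 1 in shape, size, mass and point (None if absent); stands upright on the bench at the start
- meter: bystander: black hand-held multimeter lying on the bench, 170 (x) x 82 x 34 mm, a dial on it to 43 mm; origin at the centre of its underside
- carton: bystander: empty open cardboard carton, 130 (x) x 100 x 60 mm high, on the bench; origin at the centre of its underside
- driver: bystander: screwdriver with a yellow handle lying on the bench, about 190 mm long (along x) and 30 mm high; origin near its middle

How it is judged:
By the outcome, as a careful person would: the job done as asked, in the order asked, and still so for the second after the job is handed in, with the robot touching nothing.
Of light1, light2, light3, light4 only 2 to 4 are there at a start; the rules pass over those that are not, and their reading is None.
At some moment in a run one of cap, old, light1, light2, light3, light4 may be knocked a few centimetres aside while the robot is not near it.
It also fails if it takes over 210 s, if anything falls off the work surface, if the arm or the gripper's body presses on something with over 40 N, if the wrist force passes 120 N, or if a joint passes its speed limit or range.

ROBOT

A 6-joint arm with a two-finger parallel gripper is mounted at the origin on the work surface. World frame = base frame: x ahead of the robot, y to its left, z up, the work surface at z = 0. Lengths are in mm, angles in rad, forces in N, time in s.
With the tool pointing down it reaches from about 300 to 775 mm from the base axis. Payload 14.6 kg.
Tool frame: the origin (TCP) lies at the very end of the fingers, on their centre line; the grasp point (between the pads) lies 19 mm behind it (manip.grip_point_offset is the distance from the TCP to the grasp point, in mm); z points along the fingers, y is the line along which they close (so a half turn about z gives the same grasp; the last joint's range is limited). The gripper opens to 94 mm and grips with 3 to 60 N. Pads are 16 mm wide; open, the fingers measure 119 mm over their backs; the gripper's body (75 mm by 177 mm) begins 78 mm behind the grasp point.
Start: joints at [-1.281, 0.3, 1.521, -0, 1.321, -0.067], TCP at [192.095, -515.353, 205.446] pointing down, gripper open.
Joint ranges: [-3.03, 3.03], [-0.79, 2.21], [0.23, 2.52], [-1.04, 4.18], [0, 3.07], [-2.55, 2.55]. Speed limits (rad/s): [2.22, 2.22, 2.57, 3.14, 3.14, 3.14].

INTERFACE

Orientations are given as [roll, pitch, yaw] about the fixed x, y, z axes, in that order (R = Rz(yaw) Ry(pitch) Rx(roll)).
In Python, from cell import telemetry, eyes, manip gives the robot as it stands.
- The arm moves only by the tool play_rows, never from a script. Its arguments are lists of equal length, an entry for each row: "translation": the shift along the world's x, y, z in m, a list of three; "yaw": the turn about the world's z in rad. A call has 1 to 12 rows; each row is the pose to reach, as a shift and turn from the pose commanded when the call began; what a row does not reach only later rows make up. A row lasts 1/8 s, in which the tool goes at most 62.5 mm and 10.7 degrees, less where a joint would pass 70% of its speed; a pose out of reach is approached as far as the arm can. A call with a gripper value outside its range is refused whole. "hand" is the opening, from 0 (shut) to 1 (fully open), set as the call begins (left out, the last holds). The fingers move at their own pace and stop on an object; "force" is the grip in N (left out, the last holds). Time passes only in rows, so rows that repeat a pose let the fingers close. It gives the time, the measured TCP pose, the force, the opening and the grip force at its end, in the units of the state.
- telemetry.read_state(): the state, without advancing time (a new reading comes with each control period).
- eyes.camera(name): name is "side" or "top" or "wrist"; returns a dict with "pixels" (400x640x3 uint8, red, green, blue), "fx", "fy", "cx", "cy" (pixels), "cam_to_world" (4x4, takes a point from camera to world coordinates); the wrist camera has in their place "T_tool_cam" (4x4, takes a point from camera to tool coordinates, whose origin is the TCP and whose axes are the flange's). Camera axes: x right, y up, looking along -z (the intrinsics and any distortion apply to the point x, -y, -z); pixel columns grow to the right and rows downward; lengths in mm; the calibration is good to about 2 mm. The wrist camera is an equidistant fisheye: a pixel r from the principal point sees the ray r / f radians off the axis. A picture is of the moment at which its call begins: read the wrist's pose just before it. There is no depth.
- manip.sign_off(): hands the job in; it is judged then, once.
The state is a dict: "clock": time; "joints": joint angles; "qd": joint speeds; "effort": joint torques, N m; "eef_pos": TCP position; "eef_rot": TCP orientation; "wrist_force": force on the tool from outside, world axes, zero at the start; "moment": the same for the moment, N m; "finger_gap": finger opening in mm; "finger_force": force on a finger pad.
Only numpy, scipy, OpenCV 4.12 (cv2) and the standard library are available. Lean on these libraries where they do the work, as an engineer would, in place of code of your own. Each camera call takes 0.05 s, during which the arm holds its last target. There are 200 camera calls.

## Working session

There is one attempt and no reset: what is moved stays moved. The work goes in short steps, Python scripts to look and compute and a tool call to move; the robot and the scene stay as the last step left them, time stands still between calls to the robot, and variables do not carry over. Pictures are saved under pics/ and viewed, at most 14 in all, crops included, and the job is handed in when it is done.

Besides the shell and the picture viewer there is one more tool, called after "Call:" by a JSON object that holds its "api" and its "payload", one argument or row to a line. play_rows: Moves the arm, as the interface text tells. Its arguments: {"type":"object","properties":{"translation":{"type":"array","items":{"type":"array","items":{"type":"number"}}},"yaw":{"type":"array","items":{"type":"number"}},"hand":{"type":"number"},"force":{"type":"number"}},"required":["translation","yaw"]}

```bash
ls; mkdir -p pics
python3 - <<'E'
from cell import telemetry, eyes, manip
import cv2
s=telemetry.read_state();print(s)
for n in("top","side","wrist"):
    c=eyes.camera(n);cv2.imwrite(f"pics/{n}0.png",c["pixels"][:,:,::-1])
    print({k:v for k,v in c.items() if k!="pixels"})
E
```

```text
pics
{'clock': 0.0, 'joints': array([-1.28061296e+00,  3.00461422e-01,  1.52158578e+00,  4.09073535e-07,
        1.32067597e+00, -6.66045301e-02]), 'qd': array([-5.34655178e-04, -9.21145853e-04, -3.05352492e-04,  1.80615620e-03,
       -1.60970911e-06, -2.08938806e-04]), 'effort': array([ 2.42363712e-03, -5.31799364e+01, -3.52728331e+01,  7.09270779e-02,
        2.44835968e-02, -8.25109078e-05]), 'eef_pos': array([ 192.01731552, -515.1165626 ,  204.8896442 ]), 'eef_rot': array([-3.14046467e+00, -7.56371970e-05,  3.56787756e-01]), 'wrist_force': array([-0.05365091,  0.13953639, -0.54805929]), 'moment': array([0.02869438, 0.08281586, 0.0133174 ]), 'finger_force': 0.0, 'finger_gap': 94.09254120532812}
{'fx': 472.0388191714488, 'fy': 472.0388191714488, 'cx': 321.65896511786184, 'cy': 200.56168750954953, 'cam_to_world': array([[ 2.09146348e-02,  9.97759451e-01, -6.35504228e-02,
         4.92055739e+02],
       [-9.99779719e-01,  2.09840932e-02,  4.25640870e-04,
         8.19260305e-01],
       [ 1.75823520e-03,  6.35275217e-02,  9.97978538e-01,
         1.35303944e+03],
       [ 0.0000000
[... 290 characters left out ...]
569e-01, -6.22915046e-01,  7.06879355e-01,
         7.84768329e+02],
       [-1.95738300e-02,  7.54700917e-01,  6.55776937e-01,
         8.58621227e+02],
       [ 0.00000000e+00,  0.00000000e+00,  0.00000000e+00,
         1.00000000e+00]])}
{'fx': 309.70691628693146, 'fy': 309.70691628693146, 'cx': 315.9747121695048, 'cy': 197.15311708529737, 'T_tool_cam': array([[ 1.18801275e-03,  9.61544871e-01,  2.74645316e-01,
         7.94221760e+01],
       [ 9.99998722e-01, -1.43606337e-03,  7.02098791e-04,
        -5.41223163e-01],
       [ 1.06950757e-03,  2.74644131e-01, -9.61545349e-01,
        -1.79990602e+02],
       [ 0.00000000e+00,  0.00000000e+00,  0.00000000e+00,
         1.00000000e+00]])}
```

View pics/top0.png

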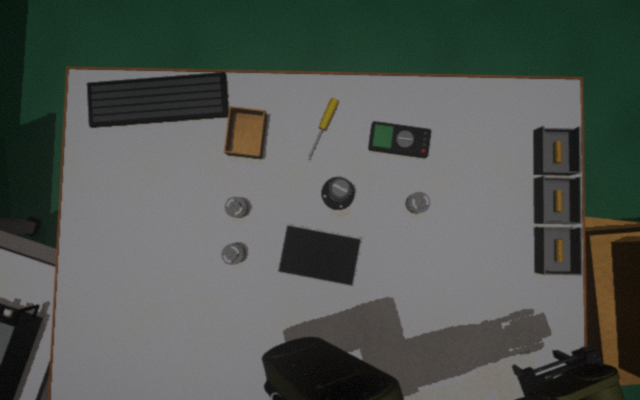

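View pics/side0.png

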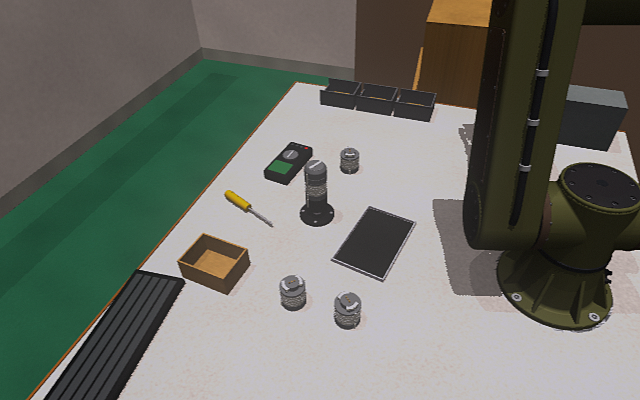

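```bash
cat > h.py <<'E'
import numpy as np, cv2
from scipy.spatial.transform import Rotation as R
from cell import telemetry, eyes, manip
def ray(c,u,v,T=None,fish=False):
    x=(u-c["cx"])/c["fx"]; y=(v-c["cy"])/c["fy"]
    if fish:
        r=np.hypot(x,y); k=np.tan(r)/r if r>1e-9 else 1; x*=k;y*=k
    d=np.array([x,-y,-1.]); T=c["cam_to_world"] if T is None else T
    return T[:3,3],T[:3,:3]@d
def at_z(c,u,v,z,T=None,fish=False):
    o,d=ray(c,u,v,T,fish); return (o+d*(z-o[2])/d[2])[:2]
def wristT(c,s):
    T=np.eye(4);T[:3,:3]=R.from_euler("xyz",s["eef_rot"]).as_matrix();T[:3,3]=s["eef_pos"]
    return T@c["T_tool_cam"]
def proj(c,p,T=None,fish=False):
    T=c["cam_to_world"] if T is None else T
    q=T[:3,:3].T@(np.asarray(p,float)-T[:3,3]); x,y=q[0]/-q[2],-q[1]/-q[2]
    if fish:
        r=np.hypot(x,y);k=np.arctan(r)/r if r>1e-9 else 1;x*=k;y*=k
    return c["cx"]+c["fx"]*x,c["cy"]+c["fy"]*y
def crop(img,u,v,w,h,k):
    o=cv2.resize(img[v:v+h,u:u+w],None,fx=k,fy=k,interpolation=cv2.INTER_CUBIC)[:,:,::-1].copy()
    for i in range(0,w,10): cv2.line(o,(i*k,0),(i*k,4 if i%50 else 10),(0,0,255)); cv2.putText(o,str(u+i),(i*k,14),0,.35,(0,0,255))
    for i in range(0,h,10): cv2.line(o,(0,i*k),(4,i*k),(0,0,255)); cv2.putText(o,str(v+i),(0,i*k+4),0,.35,(0,0,255))
    return o
E
python3 - <<'E'
from h import *
p=cv2.imread("pics/top0.png")[:,:,::-1]
P=[crop(p,u,v,50,40,8) for u,v in((312,172),(212,188),(208,234),(393,184))]
cv2.imwrite("pics/m1.png",cv2.vconcat([cv2.hconcat(P[:2]),cv2.hconcat(P[2:])])[:600])
cv2.imwrite("pics/m1.png",cv2.resize(cv2.vconcat([cv2.hconcat(P[:2]),cv2.hconcat(P[2:])]),(750,600)))
c=eyes.camera("top")
for n,u,v,z in(("cap",338.5,189.5,160),("L1",237,206.5,62),("L2",234,252.5,62),("L3",418,202,62),("trayTL",287,226,10),("TR",361,237,10),("BR",355,284,10),("BL",279,272,10)): print(n,at_z(c,u,v,z))
E
```

```text
cap [597.03406145 -41.80914923]
L1 [553.10947972 231.63190741]
L2 [427.6938881  235.74190762]
L3 [ 575.87102307 -263.82891918]
trayTL [503.11248292  97.17088576]
TR [ 476.34888355 -113.52306895]
BR [343.87067772 -98.67087661]
BL [372.99088384 116.43234299]
```

View pics/m1.png

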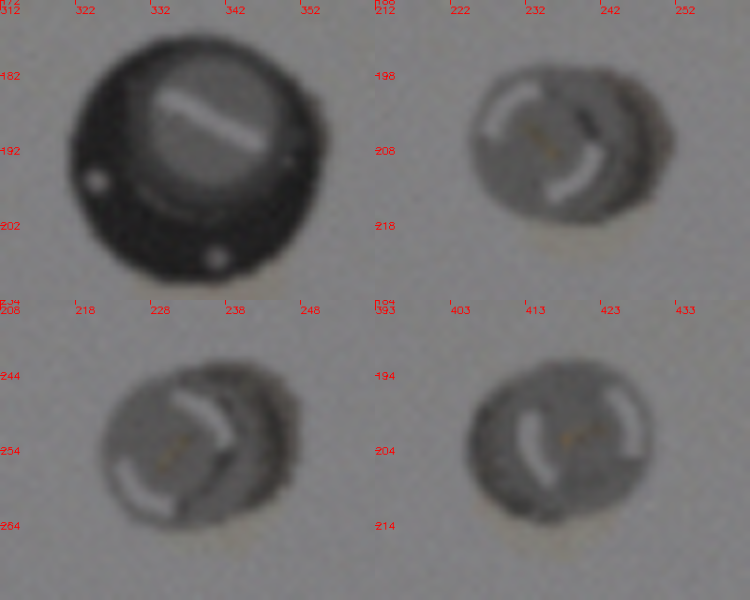

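Run:
```python
from h import *
c=eyes.camera("top")
for n,a,b,z in(("cap",(333.7,184.9),(347.3,191.6),172),("L1",(230,202),(239.6,211.3),61.5),("L2",(235.3,249.3),(226.9,259.3),61.5),("L3",(414.3,204),(426.7,200.4),61.5),("foot",(338.3,193.2),(338.3,193.2),8)):
    A=at_z(c,*a,z);B=at_z(c,*b,z);d=A-B;print(n,(A+B)/2,np.degrees(np.arctan2(d[1],d[0])),np.hypot(*d))
```

```text
cap [599.23721128 -46.33630024] 64.86796146790553 38.063922391320276
L1 [552.60311806 237.73772345] 47.38959435340499 36.830746074421285
L2 [422.64274574 243.55259447] -38.56114981444048 35.20960806008192
L3 [ 575.49960751 -270.7963397 ] 107.3559551647354 35.54963741629484
foot [599.78604571 -46.86660809] 0.0 0.0
```

Call:
{"api": "play_rows", "payload": {
  "translation": [
    [0.4074, 0.4687, 0.055],
    [0.4074, 0.4687, 0.055],
    [0.4074, 0.4687, 0.055],
    [0.4074, 0.4687, 0.055],
    [0.4074, 0.4687, 0.055],
    [0.4074, 0.4687, 0.055],
    [0.4074, 0.4687, 0.055],
    [0.4074, 0.4687, 0.055],
    [0.4074, 0.4687, 0.055],
    [0.4074, 0.4687, 0.055],
    [0.4074, 0.4687, 0.055],
    [0.4074, 0.4687, 0.055]
  ],
  "yaw": [0.776, 0.776, 0.776, 0.776, 0.776, 0.776, 0.776, 0.776, 0.776, 0.776, 0.776, 0.776],
  "hand": 1
}}

```text
clock: 1.75
eef_pos: [599.2, -46.9, 260.0]
eef_rot: [-3.141, 0.0, 1.133]
wrist_force: [-0.4, -0.5, 0.1]
finger_gap: 94.0
finger_force: 0.0
```

Run:
```python
from h import *
s=telemetry.read_state();c=eyes.camera("wrist");T=wristT(c,s)
print(s["clock"],s["eef_pos"],s["eef_rot"],T[:3,3])
np.save("w.npy",T)
print(proj(c,(599.5,-46.6,172),T,True))
cv2.imwrite("pics/w1.png",crop(c["pixels"],120,0,400,400,2)[:800:1,:][:, :])
o=crop(c["pixels"],160,40,320,300,2);cv2.imwrite("pics/w1.png",o)
```

```text
1.75 [599.15659687 -46.94598741 260.04414363] [-3.14093038e+00  4.43478753e-04  1.13300847e+00] [632.36842364  25.95932969 439.99957637]
(np.float64(317.3077693481731), np.float64(200.5183838683069))
```

View pics/w1.png

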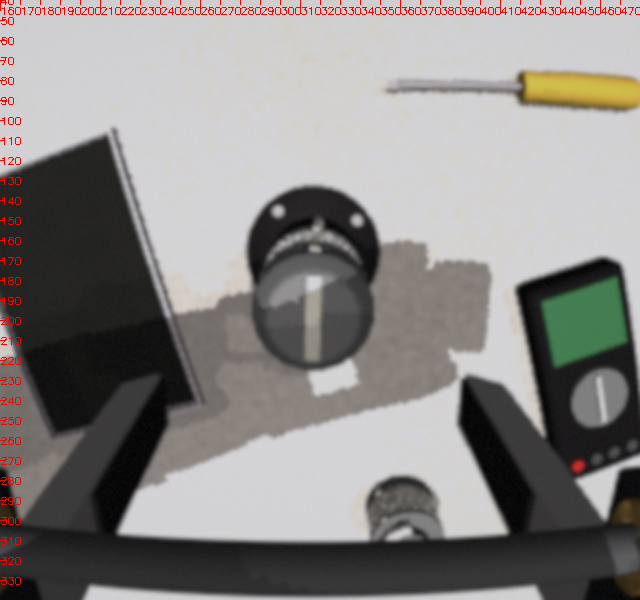

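Call:
{"api": "play_rows", "payload": {
  "translation": [
    [0.0004, 0.0006, -0.04],
    [0.0004, 0.0006, -0.08],
    [0.0004, 0.0006, -0.11],
    [0.0004, 0.0006, -0.1245],
    [0.0004, 0.0006, -0.1245]
  ],
  "yaw": [0, 0, 0, 0, 0]
}}

```text
clock: 2.42
eef_pos: [599.6, -46.7, 136.0]
eef_rot: [-3.141, 0.0, 1.132]
wrist_force: [-0.0, -0.1, -0.3]
finger_gap: 94.2
finger_force: 0.0
```

Call:
{"api": "play_rows", "payload": {
  "translation": [
    [0, 0, 0],
    [0, 0, 0],
    [0, 0, 0],
    [0, 0, 0],
    [0, 0, 0],
    [0, 0, 0]
  ],
  "yaw": [0, 0, 0, 0, 0, 0],
  "hand": 0.5,
  "force": 25
}}

```text
clock: 3.18
eef_pos: [600.0, -46.0, 136.2]
eef_rot: [3.141, -0.0, 1.133]
wrist_force: [-0.5, 0.3, 3.7]
finger_gap: 57.6
finger_force: 25.0
```

Call:
{"api": "play_rows", "payload": {
  "translation": [
    [0, 0, 0],
    [0, 0, 0],
    [0, 0, 0],
    [0, 0, 0],
    [0, 0, 0],
    [0, 0, 0],
    [0, 0, 0],
    [0, 0, 0],
    [0, 0, 0],
    [0, 0, 0],
    [0, 0, 0],
    [0, 0, 0]
  ],
  "yaw": [0.08, 0.22, 0.37, 0.52, 0.67, 0.82, 0.97, 1.12, 1.27, 1.42, 1.53, 1.571]
}}

```text
clock: 4.68
eef_pos: [600.1, -46.1, 136.2]
eef_rot: [3.141, 0.001, 2.706]
wrist_force: [0.5, -0.6, 3.9]
finger_gap: 57.8
finger_force: 25.0
```

Call:
{"api": "play_rows", "payload": {
  "translation": [
    [0, 0, 0],
    [0, 0, 0.005],
    [0, 0, 0.012],
    [0, 0, 0.022],
    [0, 0, 0.04],
    [0, 0, 0.06],
    [0, 0, 0.08]
  ],
  "yaw": [0, 0, 0, 0, 0, 0, 0]
}}

```text
clock: 5.55
eef_pos: [600.0, -46.1, 217.9]
eef_rot: [3.141, 0.001, 2.704]
wrist_force: [0.2, -0.3, -0.5]
finger_gap: 58.0
finger_force: 25.0
```

Run:
```python
from h import *
s=telemetry.read_state();c=eyes.camera("wrist");t=eyes.camera("side")
print(s["clock"],s["eef_pos"],s["eef_rot"],s["wrist_force"])
o=crop(c["pixels"],200,80,240,200,2);o2=crop(t["pixels"],260,100,120,150,3)
o3=np.zeros((450,840,3),np.uint8);o3[:400,:480]=o;o3[:,480:]=o2;cv2.imwrite("pics/w2.png",o3[:, :])
cv2.imwrite("pics/w2.png",cv2.resize(o3,(798,428)))
```

```text
5.55 [599.97092034 -46.05926779 217.85748975] [3.14129675e+00 9.22927388e-04 2.70367654e+00] [ 0.21077428 -0.26347304 -0.49545767]
```

View pics/w2.png

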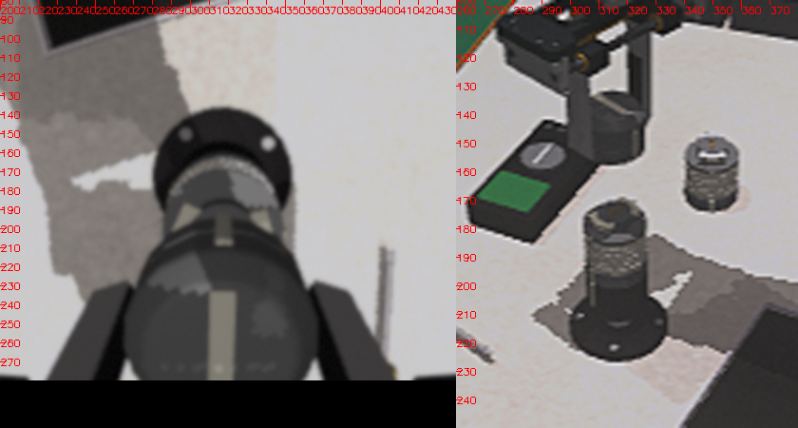

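Call:
{"api": "play_rows", "payload": {
  "translation": [
    [-0.02, 0.011, 0],
    [-0.055, 0.031, 0],
    [-0.09, 0.052, 0],
    [-0.125, 0.072, -0.02],
    [-0.15, 0.086, -0.05],
    [-0.163, 0.093, -0.09],
    [-0.169, 0.096, -0.13],
    [-0.169, 0.096, -0.16],
    [-0.169, 0.096, -0.18],
    [-0.169, 0.096, -0.193],
    [-0.169, 0.096, -0.201],
    [-0.169, 0.096, -0.205]
  ],
  "yaw": [-0.1, -0.25, -0.42, -0.6, -0.78, -0.95, -1.1, -1.22, -1.274, -1.274, -1.274, -1.274]
}}

```text
clock: 7.15
eef_pos: [431.0, 49.9, 10.9]
eef_rot: [3.141, -0.0, 1.43]
wrist_force: [1.0, 0.9, -0.0]
finger_gap: 57.6
finger_force: 25.0
```

Call:
{"api": "play_rows", "payload": {
  "translation": [
    [0, 0, -0.001],
    [0, 0, -0.0015],
    [0, 0, -0.0015]
  ],
  "yaw": [0, 0, 0]
}}

```text
clock: 7.52
eef_pos: [431.1, 49.9, 9.7]
eef_rot: [3.141, -0.0, 1.43]
wrist_force: [-0.3, 0.5, 0.0]
finger_gap: 57.8
finger_force: 25.0
```

Call:
{"api": "play_rows", "payload": {
  "translation": [
    [0, 0, -0.0007],
    [0, 0, -0.0007]
  ],
  "yaw": [0, 0]
}}

```text
clock: 7.78
eef_pos: [431.1, 50.0, 9.1]
eef_rot: [3.141, -0.0, 1.43]
wrist_force: [-2.7, -0.2, 4.5]
finger_gap: 58.2
finger_force: 25.0
```

Call:
{"api": "play_rows", "payload": {
  "translation": [
    [0, 0, 0],
    [0, 0, 0],
    [0, 0, 0.005],
    [0, 0, 0.04],
    [0, 0, 0.09],
    [0, 0, 0.14],
    [0, 0, 0.19],
    [0.03, -0.017, 0.216],
    [0.08, -0.046, 0.216],
    [0.13, -0.074, 0.216],
    [0.169, -0.096, 0.216],
    [0.169, -0.096, 0.216]
  ],
  "yaw": [0, 0, 0, 0, 0, 0, 0, -0.05, -0.15, -0.25, -0.297, -0.297],
  "hand": 0.8
}}

```text
clock: 9.28
eef_pos: [600.9, -47.4, 223.5]
eef_rot: [-3.14, 0.001, 1.131]
wrist_force: [0.7, 0.5, -0.2]
finger_gap: 75.2
finger_force: 0.0
```

Run:
```python
from h import *
s=telemetry.read_state();c=eyes.camera("wrist");t=eyes.camera("top");T=wristT(c,s)
print(s["clock"],s["eef_pos"],s["eef_rot"],s["wrist_force"])
print(proj(c,(599.9,-46.1,142),T,True),proj(c,(599.9,-46.1,130),T,True))
o=crop(c["pixels"],255,140,120,120,4);o2=crop(t["pixels"],270,170,100,120,3)
o3=np.zeros((480,800,3),np.uint8);o3[:480,:480]=o;o3[:360,480:780]=o2;cv2.imwrite("pics/w3.png",o3)
```

```text
9.275 [600.93709881 -47.41212008 223.494511  ] [-3.13993666e+00  6.01908457e-04  1.13067592e+00] [ 0.7063532   0.52837126 -0.23307802]
(np.float64(315.5398454630437), np.float64(202.30235872835308)) (np.float64(315.5853431627482), np.float64(198.50966819818973))
```

View pics/w3.png

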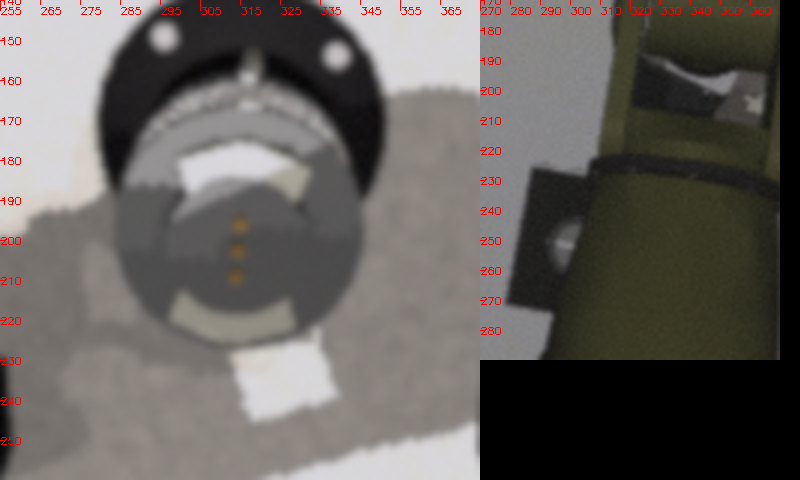

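Call:
{"api": "play_rows", "payload": {
  "translation": [
    [-0.0004, 0.0002, -0.03],
    [-0.0004, 0.0002, -0.075],
    [-0.0004, 0.0002, -0.115],
    [-0.0004, 0.0002, -0.1424],
    [-0.0004, 0.0002, -0.1424],
    [-0.0004, 0.0002, -0.1424]
  ],
  "yaw": [0, 0, 0, 0, 0, 0]
}}

```text
clock: 10.12
eef_pos: [599.9, -45.6, 84.3]
eef_rot: [3.139, -0.001, 1.133]
wrist_force: [-0.4, 0.3, 0.0]
finger_gap: 75.3
finger_force: 0.0
```

Call:
{"api": "play_rows", "payload": {
  "translation": [
    [0, 0, 0],
    [0, 0, 0],
    [0, 0, 0],
    [0, 0, 0]
  ],
  "yaw": [0, 0, 0, 0],
  "hand": 0.5,
  "force": 25
}}

```text
clock: 10.62
eef_pos: [599.8, -45.9, 83.2]
eef_rot: [3.141, -0.0, 1.133]
wrist_force: [-2.4, 0.7, 7.1]
finger_gap: 57.7
finger_force: 25.0
```

Call:
{"api": "play_rows", "payload": {
  "translation": [
    [0, 0, 0],
    [0, 0, 0],
    [0, 0, 0],
    [0, 0, 0],
    [0, 0, 0],
    [0, 0, 0],
    [0, 0, 0],
    [0, 0, 0],
    [0, 0, 0],
    [0, 0, 0],
    [0, 0, 0],
    [0, 0, 0]
  ],
  "yaw": [0.08, 0.22, 0.37, 0.52, 0.67, 0.82, 0.97, 1.12, 1.27, 1.42, 1.53, 1.571]
}}

```text
clock: 12.12
eef_pos: [600.0, -45.9, 83.2]
eef_rot: [3.141, 0.002, 2.706]
wrist_force: [0.4, -0.1, 5.2]
finger_gap: 57.5
finger_force: 25.0
```

Call:
{"api": "play_rows", "payload": {
  "translation": [
    [0, 0, 0],
    [0, 0, 0.005],
    [0, 0, 0.012],
    [0, 0, 0.022],
    [0, 0, 0.04],
    [0, 0, 0.06],
    [0, 0, 0.08]
  ],
  "yaw": [0, 0, 0, 0, 0, 0, 0]
}}

```text
clock: 13.0
eef_pos: [599.6, -45.9, 164.2]
eef_rot: [3.141, 0.001, 2.704]
wrist_force: [0.5, 0.4, -1.1]
finger_gap: 57.9
finger_force: 25.0
```

Call:
{"api": "play_rows", "payload": {
  "translation": [
    [-0.02, 0, 0],
    [-0.055, -0.001, 0],
    [-0.09, -0.002, 0],
    [-0.125, -0.003, -0.01],
    [-0.155, -0.003, -0.03],
    [-0.175, -0.003, -0.055],
    [-0.1825, -0.003, -0.08],
    [-0.1825, -0.003, -0.105],
    [-0.1825, -0.003, -0.125],
    [-0.1825, -0.003, -0.138],
    [-0.1825, -0.003, -0.146],
    [-0.1825, -0.003, -0.149]
  ],
  "yaw": [-0.1, -0.25, -0.42, -0.6, -0.78, -0.95, -1.1, -1.22, -1.274, -1.274, -1.274, -1.274]
}}

```text
clock: 14.5
eef_pos: [417.2, -48.9, 13.4]
eef_rot: [3.141, 0.0, 1.431]
wrist_force: [0.2, -0.4, -0.4]
finger_gap: 57.9
finger_force: 25.0
```

Call:
{"api": "play_rows", "payload": {
  "translation": [
    [0, 0, -0.001],
    [0, 0, -0.002],
    [0, 0, -0.002]
  ],
  "yaw": [0, 0, 0]
}}

```text
clock: 14.88
eef_pos: [417.3, -48.9, 12.2]
eef_rot: [3.141, 0.0, 1.43]
wrist_force: [-4.9, 0.1, 9.5]
finger_gap: 58.1
finger_force: 25.0
```

Call:
{"api": "play_rows", "payload": {
  "translation": [
    [0, 0, 0],
    [0, 0, 0],
    [0, 0, 0.005],
    [0, 0, 0.05],
    [0, 0, 0.1],
    [0.02, -0.03, 0.15],
    [0.05, -0.075, 0.178],
    [0.09, -0.125, 0.178],
    [0.125, -0.175, 0.178],
    [0.15, -0.21, 0.178],
    [0.1585, -0.222, 0.178],
    [0.1585, -0.222, 0.178]
  ],
  "yaw": [0, 0, 0, 0, 0, 0.1, 0.2, 0.3, 0.4, 0.444, 0.444, 0.444],
  "hand": 0.8
}}

```text
clock: 16.38
eef_pos: [575.4, -271.3, 188.9]
eef_rot: [-3.141, -0.001, 1.873]
wrist_force: [0.5, -0.2, 0.6]
finger_gap: 75.4
finger_force: 0.0
```

Run:
```python
from h import *
s=telemetry.read_state();c=eyes.camera("wrist");t=eyes.camera("top");T=wristT(c,s)
print(s["clock"],s["eef_pos"],s["eef_rot"],s["wrist_force"])
print(proj(c,(575.5,-270.8,68),T,True))
o=crop(c["pixels"],255,120,120,140,4);o2=crop(t["pixels"],210,170,106,120,3)
o3=np.zeros((560,800,3),np.uint8);o3[:560,:480]=o;o3[:360,480:798]=o2;cv2.imwrite("pics/w4.png",o3)
```

```text
16.375 [ 575.4272938  -271.34260748  188.88678644] [-3.14102141e+00 -5.61191648e-04  1.87293931e+00] [ 0.45238859 -0.2214753   0.59559899]
(np.float64(316.89948478823123), np.float64(191.96458173694603))
```

View pics/w4.png

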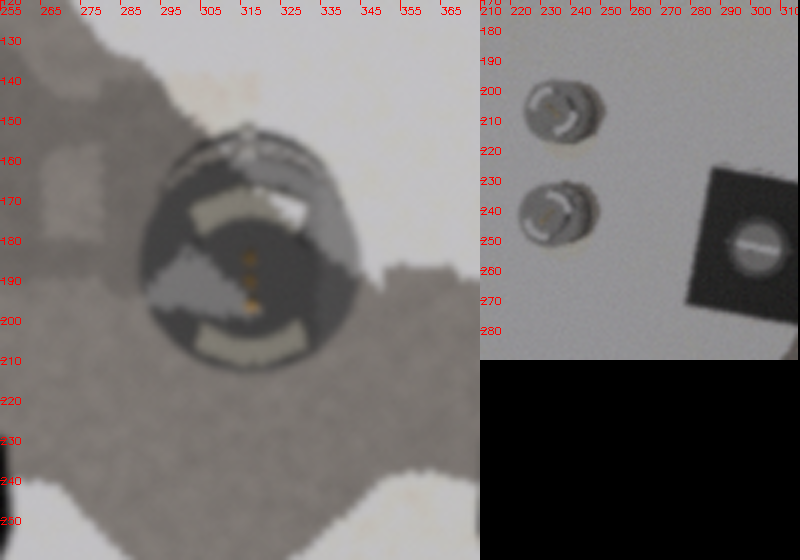

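Call:
{"api": "play_rows", "payload": {
  "translation": [
    [0.0001, 0.0008, -0.01],
    [0.0001, 0.0008, -0.02],
    [0.0001, 0.0008, -0.03],
    [0.0001, 0.0008, -0.045],
    [0.0001, 0.0008, -0.06],
    [0.0001, 0.0008, -0.08],
    [0.0001, 0.0008, -0.1],
    [0.0001, 0.0008, -0.125],
    [0.0001, 0.0008, -0.15],
    [0.0001, 0.0008, -0.17],
    [0.0001, 0.0008, -0.181],
    [0.0001, 0.0008, -0.181]
  ],
  "yaw": [-0.1, -0.25, -0.42, -0.6, -0.78, -0.96, -1.14, -1.3, -1.45, -1.55, -1.571, -1.571]
}}

```text
clock: 17.98
eef_pos: [575.4, -269.6, 8.3]
eef_rot: [-3.141, 0.0, 0.305]
wrist_force: [0.5, -0.3, -0.8]
finger_gap: 75.2
finger_force: 0.0
```

Call:
{"api": "play_rows", "payload": {
  "translation": [
    [0, 0, 0],
    [0, 0, 0],
    [0, 0, 0],
    [0, 0, 0]
  ],
  "yaw": [0, 0, 0, 0],
  "hand": 0.5,
  "force": 8
}}

```text
clock: 18.48
eef_pos: [575.9, -270.1, 9.2]
eef_rot: [3.141, -0.001, 0.303]
wrist_force: [-1.1, 1.8, 5.1]
finger_gap: 58.0
finger_force: 8.0
```

Call:
{"api": "play_rows", "payload": {
  "translation": [
    [0, 0, 0],
    [0, 0, 0],
    [0, 0, 0],
    [0, 0, 0],
    [0, 0, 0],
    [0, 0, 0],
    [0, 0, 0],
    [0, 0, 0],
    [0, 0, 0],
    [0, 0, 0],
    [0, 0, 0],
    [0, 0, 0]
  ],
  "yaw": [0, 0, 0.1, 0.27, 0.45, 0.63, 0.81, 0.99, 1.17, 1.35, 1.52, 1.571],
  "hand": 0.75
}}

```text
clock: 19.98
eef_pos: [575.5, -270.1, 8.2]
eef_rot: [-3.141, -0.0, 1.877]
wrist_force: [0.8, 0.2, 0.2]
finger_gap: 70.3
finger_force: 0.0
```

Call:
{"api": "play_rows", "payload": {
  "translation": [
    [0, 0, 0],
    [0, 0, 0],
    [0, 0, 0],
    [0, 0, 0],
    [0, 0, 0]
  ],
  "yaw": [0, 0, 0, 0, 0],
  "hand": 0.5,
  "force": 25
}}

```text
clock: 20.6
eef_pos: [575.5, -270.0, 8.2]
eef_rot: [-3.141, -0.0, 1.874]
wrist_force: [-0.2, -0.3, -0.7]
finger_gap: 57.9
finger_force: 25.0
```

Call:
{"api": "play_rows", "payload": {
  "translation": [
    [0, 0, 0.02],
    [0, 0, 0.06],
    [0, 0.005, 0.1],
    [0.002, 0.02, 0.13],
    [0.006, 0.06, 0.13],
    [0.011, 0.1, 0.13],
    [0.015, 0.14, 0.13],
    [0.019, 0.18, 0.13],
    [0.022, 0.21, 0.125],
    [0.0237, 0.2242, 0.115],
    [0.0237, 0.2242, 0.111],
    [0.0237, 0.2242, 0.111]
  ],
  "yaw": [0, 0, 0.05, 0.15, 0.27, 0.4, 0.52, 0.64, 0.75, 0.82, 0.83, 0.83]
}}

```text
clock: 22.1
eef_pos: [599.3, -46.5, 119.9]
eef_rot: [-3.142, 0.0, 2.702]
wrist_force: [0.3, -0.3, -1.0]
finger_gap: 57.8
finger_force: 25.0
```

Call:
{"api": "play_rows", "payload": {
  "translation": [
    [0, 0, 0],
    [0, 0, -0.005],
    [0, 0, -0.012],
    [0, 0, -0.018],
    [0, 0, -0.024],
    [0, 0, -0.029],
    [0, 0, -0.032],
    [0, 0, -0.035],
    [0, 0, -0.035]
  ],
  "yaw": [0, 0, 0, 0, 0, 0, 0, 0, 0]
}}

```text
clock: 23.22
eef_pos: [599.2, -45.8, 84.2]
eef_rot: [-3.142, -0.0, 2.704]
wrist_force: [0.5, -0.6, -2.3]
finger_gap: 57.6
finger_force: 25.0
```

Call:
{"api": "play_rows", "payload": {
  "translation": [
    [0, 0, -0.001],
    [0, 0, -0.002],
    [0, 0, -0.002]
  ],
  "yaw": [0, 0, 0]
}}

```text
clock: 23.6
eef_pos: [599.3, -45.8, 82.3]
eef_rot: [-3.142, -0.0, 2.704]
wrist_force: [0.5, 0.9, -1.6]
finger_gap: 57.7
finger_force: 25.0
```

Call:
{"api": "play_rows", "payload": {
  "translation": [
    [0, 0, 0],
    [0, 0, 0],
    [0, 0, 0],
    [0, 0, 0],
    [0, 0, 0],
    [0, 0, 0],
    [0, 0, 0],
    [0, 0, 0],
    [0, 0, 0],
    [0, 0, 0],
    [0, 0, 0],
    [0, 0, 0]
  ],
  "yaw": [-0.08, -0.22, -0.37, -0.52, -0.67, -0.82, -0.97, -1.12, -1.27, -1.4, -1.5, -1.54]
}}

```text
clock: 25.1
eef_pos: [599.3, -45.9, 82.4]
eef_rot: [3.142, -0.0, 1.162]
wrist_force: [-0.2, 0.2, -0.7]
finger_gap: 57.6
finger_force: 25.0
```

Run:
```python
from h import *
s=telemetry.read_state();print(s["eef_pos"],s["eef_rot"],s["wrist_force"],s["moment"],s["joints"])
```

```text
[599.32369281 -45.86065825  82.38889857] [ 3.14152536e+00 -1.83554805e-06  1.16158509e+00] [-0.19726235  0.2151244  -0.70938363] [-0.0829248  -0.05858692 -0.02786957] [-1.37293013e-01  5.33973834e-01  1.49162858e+00 -1.81501531e-05
  1.11592493e+00  2.71926198e-01]
```

Call:
{"api": "play_rows", "payload": {
  "translation": [
    [0, 0, 0],
    [0, 0, 0],
    [0, 0, 0],
    [0, 0, 0]
  ],
  "yaw": [-0.02, -0.04, -0.06, -0.06]
}}

```text
clock: 25.6
eef_pos: [599.3, -45.9, 82.4]
eef_rot: [3.142, -0.0, 1.104]
wrist_force: [0.8, -0.0, -0.8]
finger_gap: 57.6
finger_force: 25.0
```

Run:
```python
from h import *
s=telemetry.read_state();print(s["eef_pos"],s["eef_rot"],s["wrist_force"],s["moment"])
```

```text
[599.31491479 -45.86159324  82.36160158] [ 3.14154103e+00 -1.13283151e-05  1.10362830e+00] [ 0.81342073 -0.02014433 -0.76507498] [-0.03724918 -0.04991116  0.04869604]
```

Call:
{"api": "play_rows", "payload": {
  "translation": [
    [0, 0, 0],
    [0, 0, 0],
    [0, 0, 0],
    [0, 0, 0]
  ],
  "yaw": [-0.02, -0.04, -0.06, -0.06]
}}

```text
clock: 26.1
eef_pos: [599.3, -45.8, 82.3]
eef_rot: [-3.142, 0.0, 1.043]
wrist_force: [0.5, 0.6, -1.7]
finger_gap: 57.9
finger_force: 25.0
```

Run:
```python
from h import *
s=telemetry.read_state();print(s["eef_pos"],s["eef_rot"],s["wrist_force"],s["moment"])
```

```text
[599.28973209 -45.8404087   82.33096087] [-3.14158523e+00  2.73875776e-05  1.04345722e+00] [ 0.46219902  0.56676378 -1.69183222] [-0.00949262 -0.03395735 -0.01248684]
```

Run:
```python
from h import *
c=eyes.camera("wrist");t=eyes.camera("side")
o=crop(c["pixels"],215,120,200,200,3)[:560];o2=crop(t["pixels"],285,150,60,80,3)
o3=np.zeros((560,790,3),np.uint8);o3[:560,:600]=o;o3[:240,605:785]=o2;cv2.imwrite("pics/w5.png",o3)
```

```text
(no output)
```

View pics/w5.png

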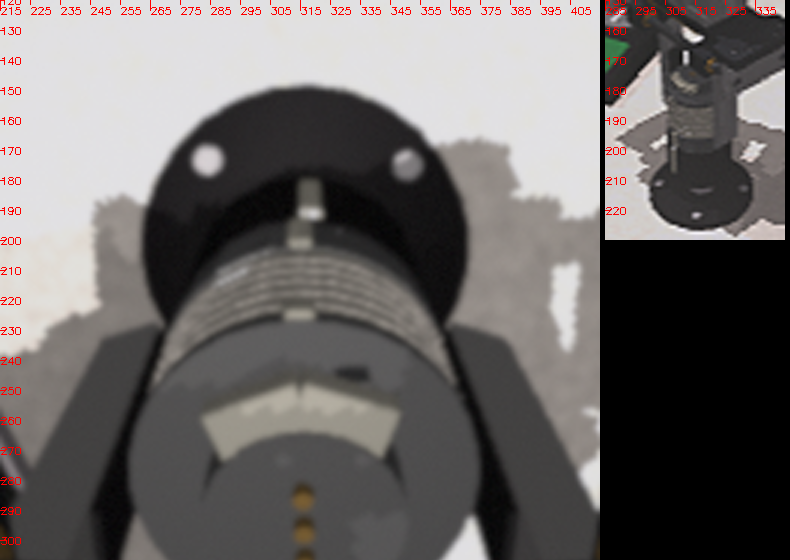

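Call:
{"api": "play_rows", "payload": {
  "translation": [
    [0, 0, 0],
    [0, 0, 0],
    [0, 0, 0],
    [0, 0, 0],
    [0, 0, 0]
  ],
  "yaw": [-0.025, -0.05, -0.075, -0.09, -0.09]
}}

```text
clock: 26.82
eef_pos: [599.3, -45.8, 82.4]
eef_rot: [3.142, 0.0, 0.954]
wrist_force: [0.1, -1.2, -0.9]
finger_gap: 58.6
finger_force: 25.0
```

Run:
```python
from h import *
s=telemetry.read_state();print(s["eef_pos"],s["eef_rot"],s["wrist_force"],s["moment"])
```

```text
[599.30349379 -45.8254474   82.38534613] [3.14156686e+00 1.37132363e-05 9.53785181e-01] [ 0.1367698  -1.21151062 -0.85935881] [-0.08844458 -0.12059435  0.24501583]
```

```bash
cat >> h.py <<'E'
def ribs(c,rows,lo=303,hi=330):
    g=c["pixels"].mean(2)
    for r in rows:
        x=g[r-1:r+2,lo:hi].mean(0); w=np.clip(x-np.percentile(x,70),0,None); i=np.argmax(x)
        k=slice(max(i-4,0),i+5); print(r,round(float(lo+(np.arange(len(x))[k]*w[k]).sum()/w[k].sum()),1),int(x[i]),int(np.median(x)))
E
python3 - <<'E'
from h import *
p=cv2.imread("pics/w5.png")
c=eyes.camera("wrist")
ribs(c,[182,184,187,190,199,200,201,224,225,226,286,297])
np.save("c.npy",c["pixels"])
E
```

```text
182 313.8 85 11
184 313.7 88 9
187 313.7 98 9
190 313.9 178 10
199 314.9 118 44
200 314.9 136 45
201 314.6 142 53
224 314.2 141 84
225 314.1 140 70
226 314.0 125 64
286 315.7 84 76
297 316.0 80 75
```

Call:
{"api": "play_rows", "payload": {
  "translation": [
    [0, 0, 0],
    [0, 0, 0],
    [0, 0, 0.004],
    [0, 0, 0.03],
    [0, 0, 0.075],
    [0, 0.01, 0.11],
    [-0.005, 0.04, 0.117],
    [-0.015, 0.09, 0.117],
    [-0.023, 0.14, 0.117],
    [-0.03, 0.19, 0.117],
    [-0.038, 0.24, 0.112],
    [-0.044, 0.27, 0.107]
  ],
  "yaw": [0, 0, 0, 0, 0, 0.1, 0.25, 0.42, 0.6, 0.78, 0.96, 1.14],
  "hand": 0.8
}}

```text
clock: 28.38
eef_pos: [554.7, 226.3, 189.6]
eef_rot: [3.141, -0.0, 2.101]
wrist_force: [0.4, 0.1, -0.4]
finger_gap: 74.9
finger_force: 0.0
```

Call:
{"api": "play_rows", "payload": {
  "translation": [
    [-0.0027, 0.0136, 0],
    [-0.0027, 0.0136, 0],
    [-0.0027, 0.0136, 0],
    [-0.0027, 0.0136, 0]
  ],
  "yaw": [0.15, 0.27, 0.304, 0.304]
}}

```text
clock: 28.88
eef_pos: [552.7, 237.6, 189.5]
eef_rot: [3.141, 0.0, 2.396]
wrist_force: [-0.1, -0.2, -0.4]
finger_gap: 75.0
finger_force: 0.0
```

Run:
```python
from h import *
s=telemetry.read_state();c=eyes.camera("wrist");t=eyes.camera("top");T=wristT(c,s)
print(s["clock"],s["eef_pos"],s["eef_rot"],s["wrist_force"])
print(proj(c,(552.6,237.7,68),T,True),proj(c,(427,250,68),T,True))
np.savez("w6.npz",T=T)
o=crop(c["pixels"],255,120,120,140,4);o2=crop(t["pixels"],210,185,60,80,5);o4=crop(t["pixels"],310,170,60,40,5)
o3=np.zeros((600,800,3),np.uint8);o3[:560,:480]=o;o3[:400,490:790]=o2;o3[400:600,490:790]=o4;cv2.imwrite("pics/w6.png",o3)
cv2.imwrite("pics/w6f.png",c["pixels"][:,:,::-1])
```

```text
28.875 [552.65113236 237.56499062 189.53144874] [3.14144437e+00 5.45691995e-05 2.39571649e+00] [-0.11527694 -0.15605558 -0.38909972]
(np.float64(316.13957322017785), np.float64(192.31372377713336)) (np.float64(238.23173174822284), np.float64(93.0196239801237))
```

View pics/w6.png

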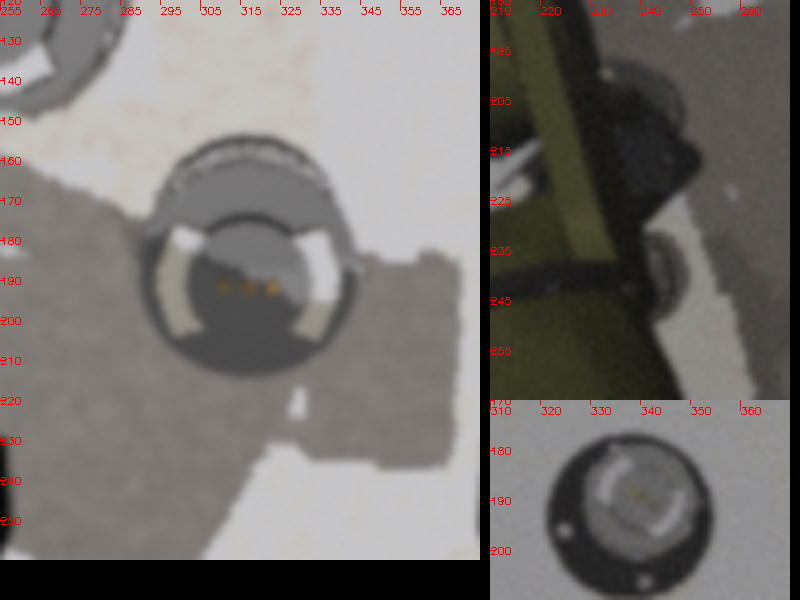

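Call:
{"api": "play_rows", "payload": {
  "translation": [
    [0.0004, 0.0005, -0.03],
    [0.0004, 0.0005, -0.075],
    [0.0004, 0.0005, -0.12],
    [0.0004, 0.0005, -0.16],
    [0.0004, 0.0005, -0.181],
    [0.0004, 0.0005, -0.181],
    [0.0004, 0.0005, -0.181]
  ],
  "yaw": [0, 0, 0, 0, 0, 0, 0]
}}

```text
clock: 29.85
eef_pos: [553.6, 238.4, 9.5]
eef_rot: [3.14, 0.001, 2.397]
wrist_force: [0.7, 0.2, 0.6]
finger_gap: 75.3
finger_force: 0.0
```

Call:
{"api": "play_rows", "payload": {
  "translation": [
    [0, 0, 0],
    [0, 0, 0],
    [0, 0, 0],
    [0, 0, 0]
  ],
  "yaw": [0, 0, 0, 0],
  "hand": 0.5,
  "force": 8
}}

```text
clock: 30.35
eef_pos: [553.3, 238.4, 9.1]
eef_rot: [3.141, 0.0, 2.398]
wrist_force: [-1.4, -1.2, 6.7]
finger_gap: 57.9
finger_force: 8.0
```

Call:
{"api": "play_rows", "payload": {
  "translation": [
    [0, 0, 0],
    [0, 0, 0],
    [0, 0, 0],
    [0, 0, 0],
    [0, 0, 0],
    [0, 0, 0],
    [0, 0, 0],
    [0, 0, 0],
    [0, 0, 0],
    [0, 0, 0],
    [0, 0, 0],
    [0, 0, 0]
  ],
  "yaw": [0, 0, -0.1, -0.27, -0.45, -0.63, -0.81, -0.99, -1.17, -1.35, -1.52, -1.571],
  "hand": 0.74
}}

```text
clock: 31.85
eef_pos: [552.9, 238.2, 8.2]
eef_rot: [-3.141, 0.0, 0.823]
wrist_force: [-0.6, 0.0, 0.3]
finger_gap: 69.5
finger_force: 0.0
```

Call:
{"api": "play_rows", "payload": {
  "translation": [
    [0, 0, 0],
    [0, 0, 0],
    [0, 0, 0],
    [0, 0, 0],
    [0, 0, 0]
  ],
  "yaw": [0, 0, 0, 0, 0],
  "hand": 0.5,
  "force": 25
}}

```text
clock: 32.48
eef_pos: [552.9, 238.2, 8.3]
eef_rot: [-3.142, 0.0, 0.827]
wrist_force: [0.6, 0.0, -1.6]
finger_gap: 57.5
finger_force: 25.0
```

Call:
{"api": "play_rows", "payload": {
  "translation": [
    [0, 0, 0.02],
    [0, 0, 0.06],
    [0, -0.005, 0.11],
    [0.002, -0.02, 0.15],
    [0.006, -0.05, 0.177],
    [0.013, -0.09, 0.177],
    [0.02, -0.13, 0.177],
    [0.027, -0.17, 0.177],
    [0.034, -0.21, 0.177],
    [0.04, -0.245, 0.177],
    [0.044, -0.27, 0.175],
    [0.0463, -0.2841, 0.17]
  ],
  "yaw": [0, 0.08, 0.22, 0.38, 0.56, 0.74, 0.92, 1.1, 1.28, 1.46, 1.62, 1.72]
}}

```text
clock: 33.98
eef_pos: [599.5, -47.2, 180.0]
eef_rot: [3.141, 0.002, 2.55]
wrist_force: [-0.0, 0.2, -2.0]
finger_gap: 57.8
finger_force: 25.0
```

Call:
{"api": "play_rows", "payload": {
  "translation": [
    [0, 0, 0],
    [0, 0, -0.003],
    [0, 0, -0.008],
    [0, 0, -0.015],
    [0, 0, -0.022],
    [0, 0, -0.028],
    [0, 0, -0.033],
    [0, 0, -0.037],
    [0, 0, -0.038],
    [0, 0, -0.038]
  ],
  "yaw": [0.03, 0.036, 0.036, 0.036, 0.036, 0.036, 0.036, 0.036, 0.036, 0.036]
}}

```text
clock: 35.22
eef_pos: [599.3, -45.9, 140.4]
eef_rot: [3.142, 0.0, 2.583]
wrist_force: [-0.8, 0.9, -1.6]
finger_gap: 57.9
finger_force: 25.0
```

Call:
{"api": "play_rows", "payload": {
  "translation": [
    [0, 0, -0.001],
    [0, 0, -0.002],
    [0, 0, -0.002]
  ],
  "yaw": [0, 0, 0]
}}

```text
clock: 35.6
eef_pos: [599.3, -45.9, 138.3]
eef_rot: [-3.142, -0.0, 2.583]
wrist_force: [0.3, -0.7, -1.8]
finger_gap: 57.9
finger_force: 25.0
```

Call:
{"api": "play_rows", "payload": {
  "translation": [
    [0, 0, 0],
    [0, 0, 0],
    [0, 0, 0],
    [0, 0, 0],
    [0, 0, 0],
    [0, 0, 0],
    [0, 0, 0],
    [0, 0, 0],
    [0, 0, 0],
    [0, 0, 0],
    [0, 0, 0],
    [0, 0, 0]
  ],
  "yaw": [-0.08, -0.22, -0.37, -0.52, -0.67, -0.82, -0.97, -1.12, -1.27, -1.4, -1.5, -1.54]
}}

```text
clock: 37.1
eef_pos: [599.4, -45.9, 138.4]
eef_rot: [3.141, -0.0, 1.041]
wrist_force: [0.4, -0.4, -0.9]
finger_gap: 57.9
finger_force: 25.0
```

Run:
```python
from h import *
s=telemetry.read_state();print(s["eef_pos"],s["eef_rot"],s["wrist_force"],s["moment"])
c=eyes.camera("wrist")
ribs(c,[188,190,192,195,198,199,200,201,202,224,225,226,286,297])
```

```text
[599.37271139 -45.9141131  138.43212811] [ 3.14132454e+00 -2.70660364e-05  1.04053317e+00] [ 0.42436049 -0.41102784 -0.89518047] [-0.1770408  -0.13060667  0.04710224]
188 307.0 154 128
190 305.3 146 125
192 303.8 145 109
195 316.4 92 63
198 317.2 116 45
199 317.6 136 49
200 317.6 143 59
201 317.9 133 74
202 317.9 113 85
224 318.2 143 72
225 319.4 130 63
226 318.7 111 74
286 316.4 88 79
297 315.4 85 78
```

Call:
{"api": "play_rows", "payload": {
  "translation": [
    [0, 0, 0],
    [0, 0, 0],
    [0, 0, 0],
    [0, 0, 0]
  ],
  "yaw": [-0.015, -0.03, -0.045, -0.045]
}}

```text
clock: 37.65
eef_pos: [599.3, -45.8, 138.4]
eef_rot: [3.142, 0.0, 0.998]
wrist_force: [1.1, -1.1, -1.6]
finger_gap: 57.8
finger_force: 25.0
```

Run:
```python
from h import *
s=telemetry.read_state();print(s["eef_pos"],s["eef_rot"],s["wrist_force"],s["moment"],s["finger_gap"])
c=eyes.camera("wrist")
ribs(c,[180,185,199,200,201,224,225])
o=crop(c["pixels"],255,130,130,110,6)[:600];cv2.imwrite("pics/w7.png",o)
```

```text
[599.29712215 -45.84754565 138.37356571] [3.14155915e+00 1.41388111e-05 9.97808492e-01] [ 1.14253745 -1.1284893  -1.55001862] [-0.1453887  -0.13015454  0.22110945] 57.76314845349226
180 316.7 180 81
185 307.8 158 136
199 317.5 137 46
200 317.6 148 52
201 317.7 142 64
224 318.2 142 71
225 319.4 128 63
```

View pics/w7.png

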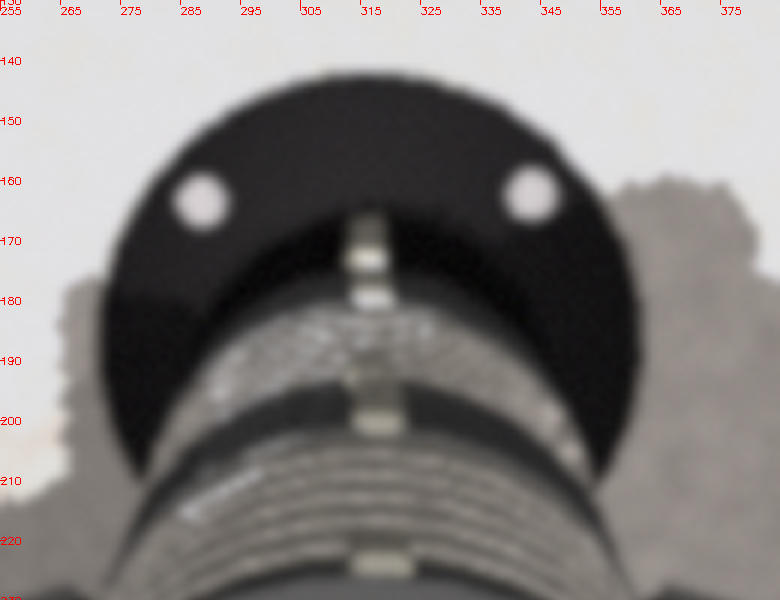

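Call:
{"api": "play_rows", "payload": {
  "translation": [
    [0, 0, 0],
    [0, 0, 0],
    [0, 0, 0.004],
    [0, 0, 0.03],
    [0, 0, 0.07],
    [-0.01, 0.02, 0.09],
    [-0.03, 0.06, 0.09],
    [-0.055, 0.11, 0.09],
    [-0.08, 0.16, 0.085],
    [-0.105, 0.21, 0.075],
    [-0.13, 0.26, 0.06],
    [-0.1423, 0.2869, 0.051]
  ],
  "yaw": [0, 0, 0, 0, 0, 0.1, 0.2, 0.3, 0.4, 0.5, 0.573, 0.573],
  "hand": 0.8
}}

```text
clock: 39.2
eef_pos: [455.6, 243.0, 189.2]
eef_rot: [-3.142, -0.0, 1.574]
wrist_force: [0.5, -0.2, -0.2]
finger_gap: 75.3
finger_force: 0.0
```

Call:
{"api": "play_rows", "payload": {
  "translation": [
    [0, 0, 0],
    [0, 0, 0]
  ],
  "yaw": [0, 0]
}}

```text
clock: 39.45
eef_pos: [457.5, 240.5, 189.9]
eef_rot: [3.141, -0.0, 1.571]
wrist_force: [0.6, 0.3, 0.2]
finger_gap: 74.9
finger_force: 0.0
```

Run:
```python
from h import *
s=telemetry.read_state();c=eyes.camera("wrist");T=wristT(c,s)
print(s["clock"],s["eef_pos"],s["eef_rot"],s["wrist_force"])
np.savez("w8.npz",T=T)
cv2.imwrite("pics/w8.png",crop(c["pixels"],215,100,200,150,4)[:600])
```

```text
39.45 [457.48116187 240.53850998 189.85979541] [ 3.14092492e+00 -1.30106159e-04  1.57054408e+00] [0.58300858 0.30611577 0.20544029]
```

View pics/w8.png

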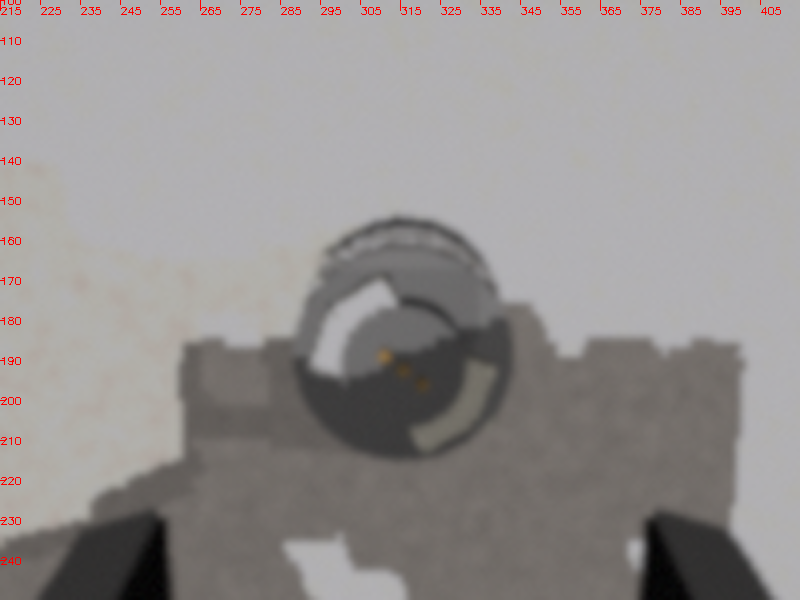

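Run:
```python
from h import *
T=np.load("w8.npz")["T"];c=eyes.camera("wrist")
f=lambda x,y:at_z(c,215+x/4,100+y/4,68,T,True)
print(f(403,370));d=f(384,355)-f(422,384);print(np.degrees(np.arctan2(d[1],d[0])))
g=lambda x,y:at_z(c,215+x/4,100+y/4,61.5,T,True)
d=g(350,330)-g(457,407);print(g(403,369),np.degrees(np.arctan2(d[1],d[0])))
```

```text
[456.49516787 239.91084192]
141.72915357939846
[456.49609003 238.43231184] 143.3624375380264
```

Call:
{"api": "play_rows", "payload": {
  "translation": [
    [-0.0006, -0.0014, -0.02],
    [-0.0006, -0.0014, -0.06],
    [-0.0006, -0.0014, -0.1],
    [-0.0006, -0.0014, -0.14],
    [-0.0006, -0.0014, -0.17],
    [-0.0006, -0.0014, -0.181],
    [-0.0006, -0.0014, -0.181],
    [-0.0006, -0.0014, -0.181]
  ],
  "yaw": [-0.15, -0.3, -0.45, -0.6, -0.6545, -0.6545, -0.6545, -0.6545]
}}

```text
clock: 40.55
eef_pos: [457.2, 239.8, 9.6]
eef_rot: [3.141, -0.002, 0.917]
wrist_force: [-0.4, -0.2, -0.8]
finger_gap: 75.3
finger_force: 0.0
```

Call:
{"api": "play_rows", "payload": {
  "translation": [
    [0, 0, 0],
    [0, 0, 0],
    [0, 0, 0],
    [0, 0, 0]
  ],
  "yaw": [0, 0, 0, 0],
  "hand": 0.5,
  "force": 8
}}

```text
clock: 41.05
eef_pos: [456.6, 239.8, 8.9]
eef_rot: [3.141, -0.001, 0.916]
wrist_force: [-1.6, -1.7, 7.1]
finger_gap: 57.9
finger_force: 8.0
```

Call:
{"api": "play_rows", "payload": {
  "translation": [
    [0, 0, 0],
    [0, 0, 0],
    [0, 0, 0],
    [0, 0, 0],
    [0, 0, 0],
    [0, 0, 0],
    [0, 0, 0],
    [0, 0, 0],
    [0, 0, 0],
    [0, 0, 0],
    [0, 0, 0],
    [0, 0, 0]
  ],
  "yaw": [0, 0, 0.1, 0.27, 0.45, 0.63, 0.81, 0.99, 1.17, 1.35, 1.52, 1.571],
  "hand": 0.74
}}

```text
clock: 42.55
eef_pos: [456.3, 239.6, 8.2]
eef_rot: [-3.141, -0.0, 2.491]
wrist_force: [-0.5, -0.2, -0.0]
finger_gap: 69.7
finger_force: 0.0
```

Call:
{"api": "play_rows", "payload": {
  "translation": [
    [0, 0, 0],
    [0, 0, 0],
    [0, 0, 0],
    [0, 0, 0],
    [0, 0, 0]
  ],
  "yaw": [0, 0, 0, 0, 0],
  "hand": 0.5,
  "force": 25
}}

```text
clock: 43.18
eef_pos: [456.3, 239.6, 8.3]
eef_rot: [-3.141, -0.0, 2.487]
wrist_force: [0.6, 0.2, -1.1]
finger_gap: 57.9
finger_force: 25.0
```

Call:
{"api": "play_rows", "payload": {
  "translation": [
    [0, 0, 0.02],
    [0, 0, 0.065],
    [0.002, -0.004, 0.115],
    [0.01, -0.02, 0.165],
    [0.025, -0.05, 0.205],
    [0.045, -0.09, 0.228],
    [0.067, -0.134, 0.23],
    [0.089, -0.178, 0.23],
    [0.11, -0.22, 0.23],
    [0.128, -0.256, 0.228],
    [0.139, -0.278, 0.226],
    [0.1429, -0.2855, 0.224]
  ],
  "yaw": [0, 0, 0.01, 0.02, 0.03, 0.04, 0.05, 0.06, 0.07, 0.08, 0.09, 0.0957]
}}

```text
clock: 44.68
eef_pos: [599.5, -46.9, 231.8]
eef_rot: [-3.141, -0.001, 2.582]
wrist_force: [-1.3, 0.7, -1.1]
finger_gap: 57.3
finger_force: 25.0
```

Call:
{"api": "play_rows", "payload": {
  "translation": [
    [0, 0, 0],
    [0, 0, 0],
    [0, 0, -0.006],
    [0, 0, -0.014],
    [0, 0, -0.022],
    [0, 0, -0.028],
    [0, 0, -0.033],
    [0, 0, -0.036],
    [0, 0, -0.038],
    [0, 0, -0.039],
    [0, 0, -0.039]
  ],
  "yaw": [0, 0, 0, 0, 0, 0, 0, 0, 0, 0, 0]
}}

```text
clock: 46.05
eef_pos: [599.5, -45.9, 194.2]
eef_rot: [3.141, 0.001, 2.583]
wrist_force: [-2.5, -0.4, 4.5]
finger_gap: 57.7
finger_force: 25.0
```

Call:
{"api": "play_rows", "payload": {
  "translation": [
    [0, 0, 0],
    [0, 0, 0],
    [0, 0, 0],
    [0, 0, 0],
    [0, 0, 0],
    [0, 0, 0],
    [0, 0, 0],
    [0, 0, 0],
    [0, 0, 0],
    [0, 0, 0],
    [0, 0, 0],
    [0, 0, 0]
  ],
  "yaw": [-0.08, -0.22, -0.37, -0.52, -0.67, -0.82, -0.97, -1.12, -1.27, -1.4, -1.5, -1.54]
}}

```text
clock: 47.55
eef_pos: [599.7, -46.0, 194.2]
eef_rot: [3.14, -0.001, 1.041]
wrist_force: [0.4, -1.1, 4.9]
finger_gap: 57.8
finger_force: 25.0
```

Call:
{"api": "play_rows", "payload": {
  "translation": [
    [0, 0, 0],
    [0, 0, 0],
    [0, 0, 0]
  ],
  "yaw": [-0.015, -0.03, -0.03]
}}

```text
clock: 47.92
eef_pos: [599.5, -45.8, 194.2]
eef_rot: [3.14, -0.001, 1.014]
wrist_force: [-1.5, -0.0, 6.5]
finger_gap: 57.7
finger_force: 25.0
```

Run:
```python
from h import *
s=telemetry.read_state();print(s["eef_pos"],s["eef_rot"],s["wrist_force"],s["moment"],s["finger_gap"])
c=eyes.camera("wrist")
ribs(c,[173,175,179,180,181,187,188,189,190,199,200,201,224,225])
```

```text
[599.54769065 -45.81947715 194.20964866] [ 3.14044473e+00 -6.08919731e-04  1.01358593e+00] [-1.48876358 -0.01148677  6.45596652] [0.09771705 0.32440466 0.14358122] 57.68219082927066
173 303.6 170 141
175 303.7 158 110
179 316.5 190 65
180 316.6 175 82
181 316.7 149 105
187 305.5 148 126
188 305.9 148 122
189 305.7 145 121
190 304.8 139 123
199 317.1 118 45
200 317.2 134 46
201 317.3 138 52
224 317.0 141 87
225 316.6 138 64
```

Call:
{"api": "play_rows", "payload": {
  "translation": [
    [0, 0, 0],
    [0, 0, 0],
    [0, 0, 0]
  ],
  "yaw": [-0.015, -0.03, -0.03]
}}

```text
clock: 48.35
eef_pos: [599.6, -45.8, 194.2]
eef_rot: [3.14, -0.001, 0.984]
wrist_force: [-1.4, 0.5, 5.6]
finger_gap: 57.9
finger_force: 25.0
```

Run:
```python
from h import *
s=telemetry.read_state();print(s["eef_pos"],s["eef_rot"],s["wrist_force"],s["moment"],s["finger_gap"])
c=eyes.camera("wrist")
ribs(c,[179,180,199,200,201,224,225])
```

```text
[599.55938695 -45.8027021  194.20353191] [ 3.14039577e+00 -6.06576092e-04  9.83760839e-01] [-1.44400784  0.4521605   5.5697398 ] [0.04213041 0.25786134 0.24609199] 57.88163532225097
179 316.1 193 67
180 316.1 179 88
199 316.9 117 45
200 317.0 131 45
201 317.0 132 53
224 317.0 142 87
225 317.0 139 65
```

Call:
{"api": "play_rows", "payload": {
  "translation": [
    [0, 0, 0],
    [0, 0, 0],
    [0, 0, 0.004],
    [0, 0, 0.035],
    [0, 0, 0.075],
    [-0.02, 0.011, 0.09],
    [-0.06, 0.034, 0.09],
    [-0.1, 0.057, 0.07],
    [-0.14, 0.08, 0.03],
    [-0.16, 0.092, -0.01],
    [-0.1683, 0.0958, -0.035],
    [-0.1683, 0.0958, -0.044]
  ],
  "yaw": [0, 0, 0, 0, 0, 0.07, 0.15, 0.25, 0.35, 0.447, 0.447, 0.447],
  "hand": 0.8
}}

```text
clock: 49.9
eef_pos: [430.5, 50.1, 148.8]
eef_rot: [-3.141, 0.0, 1.43]
wrist_force: [0.3, 0.2, 1.0]
finger_gap: 75.0
finger_force: 0.0
```

Call:
{"api": "play_rows", "payload": {
  "translation": [
    [0, 0, 0],
    [0, 0, 0]
  ],
  "yaw": [0, 0]
}}

```text
clock: 50.15
eef_pos: [431.8, 49.7, 150.2]
eef_rot: [3.14, -0.0, 1.43]
wrist_force: [0.0, -0.2, 0.3]
finger_gap: 75.3
finger_force: 0.0
```

Run:
```python
from h import *
s=telemetry.read_state();c=eyes.camera("wrist");t=eyes.camera("side");T=wristT(c,s)
print(s["clock"],s["eef_pos"],s["eef_rot"],proj(c,(431,50,45),T,True))
np.savez("w9.npz",T=T)
o=crop(c["pixels"],255,120,130,140,4);o2=crop(t["pixels"],280,90,60,135,4)
o3=np.zeros((560,770,3),np.uint8);o3[:560,:520]=o;o3[:540,525:765]=o2;cv2.imwrite("pics/w9.png",o3)
```

```text
50.15 [431.78826052  49.73451589 150.24338995] [ 3.14027628e+00 -2.27406325e-04  1.42952155e+00] (np.float64(315.9257655544767), np.float64(196.0891639663385))
```

View pics/w9.png

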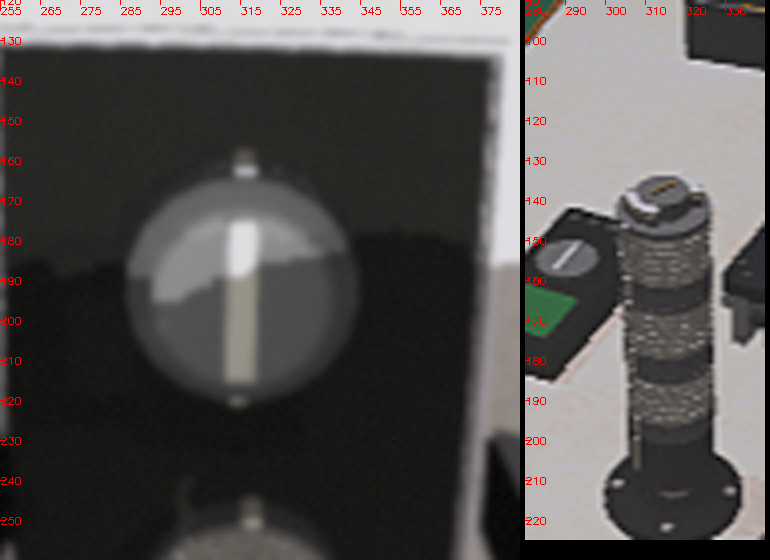

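Call:
{"api": "play_rows", "payload": {
  "translation": [
    [0, 0, -0.03],
    [0, 0, -0.075],
    [0, 0, -0.115],
    [0, 0, -0.135],
    [0, 0, -0.141],
    [0, 0, -0.141],
    [0, 0, -0.141]
  ],
  "yaw": [0, 0, 0, 0, 0, 0, 0]
}}

```text
clock: 51.12
eef_pos: [431.7, 50.0, 9.3]
eef_rot: [3.14, -0.0, 1.43]
wrist_force: [0.0, -0.2, 0.5]
finger_gap: 75.0
finger_force: 0.0
```

Call:
{"api": "play_rows", "payload": {
  "translation": [
    [0, 0, 0],
    [0, 0, 0],
    [0, 0, 0],
    [0, 0, 0],
    [0, 0, 0]
  ],
  "yaw": [0, 0, 0, 0, 0],
  "hand": 0.5,
  "force": 25
}}

```text
clock: 51.75
eef_pos: [431.2, 50.0, 8.7]
eef_rot: [3.141, -0.0, 1.43]
wrist_force: [-1.1, -0.0, 6.1]
finger_gap: 57.7
finger_force: 25.0
```

Call:
{"api": "play_rows", "payload": {
  "translation": [
    [0, 0, 0.02],
    [0, 0, 0.065],
    [0, 0, 0.115],
    [0.002, -0.001, 0.165],
    [0.01, -0.006, 0.215],
    [0.03, -0.017, 0.255],
    [0.06, -0.034, 0.278],
    [0.09, -0.051, 0.281],
    [0.12, -0.068, 0.281],
    [0.147, -0.084, 0.281],
    [0.163, -0.093, 0.281],
    [0.1683, -0.0958, 0.281]
  ],
  "yaw": [0, 0, 0.08, 0.2, 0.33, 0.46, 0.6, 0.74, 0.88, 1.0, 1.1, 1.153]
}}

```text
clock: 53.25
eef_pos: [599.8, -46.4, 288.4]
eef_rot: [-3.141, -0.001, 2.585]
wrist_force: [-0.5, 1.4, -1.2]
finger_gap: 57.9
finger_force: 25.0
```

Call:
{"api": "play_rows", "payload": {
  "translation": [
    [0, 0, 0],
    [0, 0, 0],
    [0, 0, -0.006],
    [0, 0, -0.014],
    [0, 0, -0.022],
    [0, 0, -0.029],
    [0, 0, -0.034],
    [0, 0, -0.037],
    [0, 0, -0.04],
    [0, 0, -0.04]
  ],
  "yaw": [0, 0, 0, 0, 0, 0, 0, 0, 0, 0]
}}

```text
clock: 54.5
eef_pos: [599.3, -45.8, 249.2]
eef_rot: [-3.142, -0.0, 2.583]
wrist_force: [0.0, 0.4, 0.4]
finger_gap: 58.0
finger_force: 25.0
```

Call:
{"api": "play_rows", "payload": {
  "translation": [
    [0, 0, -0.0008],
    [0, 0, -0.0016],
    [0, 0, -0.0016]
  ],
  "yaw": [0, 0, 0]
}}

```text
clock: 54.88
eef_pos: [599.3, -45.9, 247.8]
eef_rot: [3.142, 0.0, 2.583]
wrist_force: [0.4, -1.1, 0.1]
finger_gap: 57.8
finger_force: 25.0
```

Call:
{"api": "play_rows", "payload": {
  "translation": [
    [0, 0, 0],
    [0, 0, 0],
    [0, 0, 0],
    [0, 0, 0],
    [0, 0, 0],
    [0, 0, 0],
    [0, 0, 0],
    [0, 0, 0],
    [0, 0, 0],
    [0, 0, 0],
    [0, 0, 0],
    [0, 0, 0]
  ],
  "yaw": [-0.08, -0.22, -0.37, -0.52, -0.67, -0.82, -0.97, -1.12, -1.27, -1.4, -1.5, -1.54]
}}

```text
clock: 56.38
eef_pos: [599.3, -45.9, 247.8]
eef_rot: [-3.142, -0.0, 1.041]
wrist_force: [-0.6, -0.6, -0.9]
finger_gap: 57.9
finger_force: 25.0
```

Call:
{"api": "play_rows", "payload": {
  "translation": [
    [0, 0, 0],
    [0, 0, 0],
    [0, 0, 0]
  ],
  "yaw": [-0.015, -0.03, -0.03]
}}

```text
clock: 56.75
eef_pos: [599.3, -45.9, 247.8]
eef_rot: [3.141, -0.0, 1.013]
wrist_force: [0.5, -1.4, -0.1]
finger_gap: 57.8
finger_force: 25.0
```

Run:
```python
from h import *
s=telemetry.read_state();print(s["eef_pos"],s["eef_rot"],s["wrist_force"],s["moment"],s["finger_gap"])
c=eyes.camera("wrist")
ribs(c,range(180,250,5))
```

```text
[599.34136712 -45.89403952 247.79292464] [ 3.14141234e+00 -7.22563671e-07  1.01322465e+00] [ 0.47754088 -1.35218569 -0.05909233] [-0.10888398 -0.10530906  0.06194737] 57.78356898239055
180 316.6 178 65
185 311.8 140 123
190 309.5 134 117
195 303.0 87 67
200 317.3 77 56
205 317.2 102 44
210 318.9 69 41
215 315.0 59 57
220 313.7 60 59
225 317.8 62 61
230 316.9 81 75
235 315.4 156 123
240 315.3 165 132
245 316.7 152 119
```

Not yet at the stop (moment 0.06); turn a little further in steps.

Call:
{"api": "play_rows", "payload": {
  "translation": [
    [0, 0, 0],
    [0, 0, 0],
    [0, 0, 0]
  ],
  "yaw": [-0.015, -0.03, -0.03]
}}

```text
clock: 57.18
eef_pos: [599.3, -45.9, 247.8]
eef_rot: [3.141, -0.0, 0.983]
wrist_force: [0.1, -0.6, 0.5]
finger_gap: 57.8
finger_force: 25.0
```

Run:
```python
from h import *
s=telemetry.read_state();print(s["eef_rot"],s["moment"],s["finger_gap"])
ribs(eyes.camera("wrist"),[180,203,205,240])
```

```text
[ 3.14145579e+00 -1.93907173e-05  9.82715221e-01] [-0.19010173 -0.15410258  0.17661319] 57.82781411288685
180 316.3 180 68
203 317.2 79 57
205 317.3 101 42
240 316.0 164 135
```

Call:
{"api": "play_rows", "payload": {
  "translation": [
    [0, 0, 0],
    [0, 0, 0],
    [0, 0, 0]
  ],
  "yaw": [-0.012, -0.025, -0.025]
}}

```text
clock: 57.6
eef_pos: [599.3, -45.9, 247.8]
eef_rot: [3.142, -0.0, 0.958]
wrist_force: [-0.1, -0.6, 0.4]
finger_gap: 57.7
finger_force: 25.0
```

Run:
```python
from h import *
s=telemetry.read_state();print(s["eef_rot"],s["moment"],s["finger_gap"])
ribs(eyes.camera("wrist"),[180,203,205,240])
```

```text
[ 3.14153523e+00 -2.29337596e-05  9.57725869e-01] [-0.16101135 -0.17706795  0.215367  ] 57.70453229728362
180 315.7 176 66
203 317.1 78 52
205 317.2 101 41
240 315.6 164 133
```

Call:
{"api": "play_rows", "payload": {
  "translation": [
    [0, 0, 0],
    [0, 0, 0],
    [0, 0, 0.004],
    [0, 0, 0.03],
    [0, 0, 0.06],
    [0, 0, 0.08],
    [-0.03, -0.04, 0.08],
    [-0.06, -0.08, 0.08],
    [-0.1, -0.13, 0.06],
    [-0.14, -0.18, 0.04],
    [-0.18, -0.23, 0.02],
    [-0.2, -0.26, 0]
  ],
  "yaw": [0, 0, 0, 0, 0, 0, 0, 0, 0, 0, 0, 0],
  "hand": 0.8
}}

```text
clock: 59.15
eef_pos: [397.9, -307.4, 248.0]
eef_rot: [3.14, 0.0, 0.957]
wrist_force: [2.0, -0.3, -0.3]
finger_gap: 75.4
finger_force: 0.0
```

Call:
{"api": "play_rows", "payload": {
  "translation": [
    [-0.03, -0.04, 0],
    [-0.07, -0.09, 0],
    [-0.1, -0.13, 0],
    [-0.1, -0.13, 0]
  ],
  "yaw": [0, 0, 0, 0]
}}

```text
clock: 59.65
eef_pos: [297.3, -437.8, 247.7]
eef_rot: [-3.141, 0.0, 0.954]
wrist_force: [-0.7, 0.4, -0.4]
finger_gap: 75.2
finger_force: 0.0
```

Run:
```python
from h import *
t=eyes.camera("top");c=eyes.camera("side")
o=crop(t["pixels"],270,165,100,125,4);o2=crop(c["pixels"],270,80,90,145,4)
o3=np.zeros((580,770,3),np.uint8);o3[:500,:400]=o;o3[:580,405:765]=o2;cv2.imwrite("pics/w10.png",o3)
```

```text
(no output)
```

View pics/w10.png

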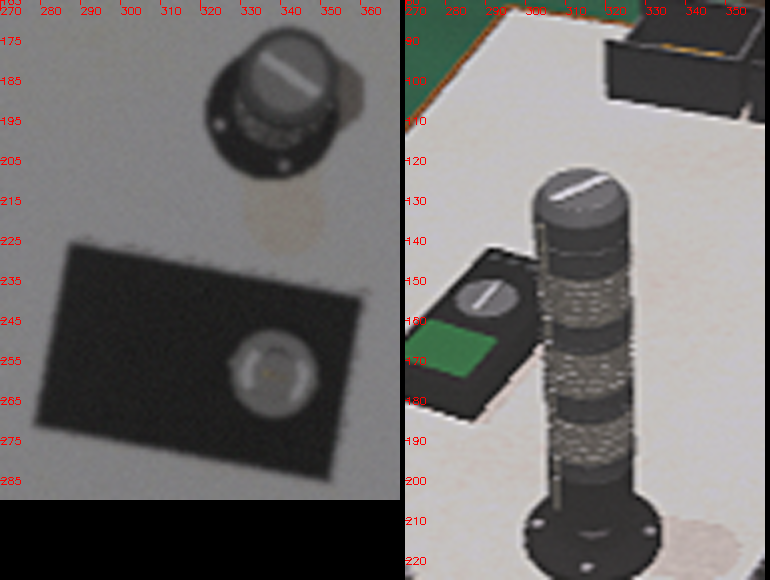

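```bash
python3 -c "
from cell import manip; print(manip.sign_off())"
```

```text
the job is handed in; nothing more can be done
None
```

The tower is refitted: three new light elements and the cap are each turned clockwise to their stops with marks in line, to within about 2° in the images. The old element stands upright in the tray, and I handed the job in at about 60 s on the robot's clock.

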